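# Hold the model engine's flywheel heavy side down

### The job

The big flywheel on the balancing stand has a weight hidden somewhere inside, and the stiff bearing keeps it from swinging round by itself. Turn the wheel by its ball handles and feel where its heavy side is, then bring the heavy side straight down and finish still gripping the wheel, keeping it there at rest. Leave the card houses, the hut and the notebook where they are.

Things in the scene. Friction and masses are not known exactly. Their poses are not given: they have to be found in the camera images.
- stand: Fixed stand; origin on the table right under the wheel's hub. x runs along the axle from the grey post to the wheel's free face (away from the robot, within the yaw), y level across the wheel, z up. Steel base 150 x 150 x 16 mm (x -110 to 40), grey post 50 mm wide with a 60 mm round bearing head, x -75 to -45, top at 195 mm.
- hub (a point): Centre of the wheel, on the axle 165 mm above the table, fixed to the stand; axes as the stand's. Wheel: green disc 140 mm across, 40 mm thick; six ball handles 60 degrees apart in its mid plane, each a 28 mm ball with its centre 105 mm from the axle, on an 8 mm rod; one ball red, five black. A 0.7 to 1.06 kg weight is hidden inside, 40 mm off the axle, unseen, placed anew each time.
- wheel (a joint): Turn of the wheel about the stand's x, rad, endless. 0: red ball straight up; positive turns the wheel's top towards the stand's -y. The bearing rubs at 0.45 N m both ways, so the wheel stays where it is left. The weight adds at most 0.27 to 0.42 N m: turning takes 0.3 to 8.5 N at a ball, most where the heavy side is being raised, least where it is going down.
- terrace: Bystander: a row of five card terraced houses, 60 x 310 mm, 80 mm high, origin under its centre, y along the row.
- hut: Bystander: small card house 50 x 60 mm, 65 mm high, origin under its centre.
- notebook: Bystander: black notebook 210 x 150 mm with cards on it, 28 mm high in all, origin under its centre.

How it is judged:
By the outcome, as a careful person would: the job done as asked, in the order asked, and still so for the second after the job is handed in, while the arm keeps its last pose, push and grip.
It also fails if it takes over 72 s, if anything falls off the work surface, if the arm or the gripper's body presses on something with over 40 N, if the wrist force passes 120 N, or if a joint passes its speed limit or range.

### The arm

A 6-joint arm with a two-finger parallel gripper is mounted at the origin on the work surface. World frame = base frame: x ahead of the robot, y to its left, z up, the work surface at z = 0. Lengths are in m, angles in rad, forces in N, time in s.
With the tool pointing down it reaches from about 0.3 to 0.75 m from the base axis. Payload 8.5 kg.
Tool frame: the origin (TCP) lies midway between the tips of the shut fingers; the grasp point (between the pads) lies 19 mm behind it; z points along the fingers, y is the line along which they close (so a half turn about z gives the same grasp; the last joint's range is limited). The gripper opens to 88 mm and grips with 3 to 60 N. Pads are 18 mm wide; open, the fingers measure 123 mm over their backs; the gripper's body (75 mm by 187 mm) begins 45 mm behind the grasp point.
Start: joints at [1.133, 0.381, 1.297, -0, 1.464, -0.215], TCP at [0.122, 0.536, 0.239] pointing down, gripper open.
Joint ranges: [-3.11, 3.11], [-0.89, 2.33], [0.22, 2.48], [-1.42, 4.56], [0.17, 2.85], [-2.88, 2.88]. Speed limits (rad/s): [2.39, 2.39, 3.14, 3.14, 3.14, 3.14].

### API

Orientations are given as a rotation vector (axis times angle).
In Python, from cell import read_state, optics, env gives the robot as it stands.
- The arm moves only by the tool arm_command, never from a script. Its argument "increments" is one flat list of numbers, 5 for each row, row after row: the shift along the world's x, y, z in m, then the turn about the world's z in rad, then the opening, from -1 (shut) to 1 (fully open). In form: [tx, ty, tz, roll, jaw, tx, ty, tz, roll, jaw, ...]. A call has 1 to 10 rows; each row is the pose to reach, as a shift and turn from the pose commanded when the call began; what a row does not reach only later rows make up. A row lasts 1/8 s, in which the tool goes at most 62.5 mm and 10.7 degrees, less where a joint would pass 70% of its speed; a pose out of reach is approached as far as the arm can. A call with a gripper value outside its range is refused whole. The fingers move at their own pace and stop on an object; "newtons" is the grip in N (left out, the last holds). Time passes only in rows, so rows that repeat a pose let the fingers close. It gives the time, the measured TCP pose, the force, the opening and the grip force at its end, in the units of the state.
- read_state(): the state, without advancing time (a new reading comes with each control period).
- optics.read_camera(name): name is "side" or "top" or "wrist"; returns a dict with "pixels" (400x640x3 uint8, blue, green, red), "K" (3x3 intrinsics, pixels), "position" and "orientation" of the camera in the world. Camera axes: x right, y down, z forward; pixel columns grow to the right and rows downward; lengths in m; the calibration is good to about 2 mm. A picture is of the moment at which its call begins. There is no depth.
- env.hand_in(): hands the job in; it is judged then, once.
The state is a dict: "time": time; "qpos": joint angles; "qvel": joint speeds; "effort": joint torques, N m; "eef_pos": TCP position; "tcp_rot": TCP orientation; "force": force on the tool from outside, world axes, zero at the start; "ft_torque": the same for the moment, N m; "opening": opening from 0.0 (shut) to 1.0 (fully open); "grip_force": force on a finger pad.
Only numpy, scipy, OpenCV 4.12 (cv2) and the standard library are available. Lean on these libraries where they do the work, as an engineer would, in place of code of your own. Each camera call takes 0.05 s, during which the arm holds its last target. There are 200 camera calls.

## Working session

There is one attempt and no reset: what is moved stays moved. The work goes in short steps, Python scripts to look and compute and a tool call to move; the robot and the scene stay as the last step left them, time stands still between calls to the robot, and variables do not carry over. Pictures are saved under pics/ and viewed, at most 10 in all, crops included, and the job is handed in when it is done.

Besides the shell and the picture viewer there is one more tool, called after "Call:" by a JSON object that holds its "fn" and its "kwargs". arm_command: Moves the arm, as the interface text tells. Its arguments: {"type":"object","properties":{"increments":{"type":"array","items":{"type":"number"}},"newtons":{"type":"number"}},"required":["increments"]}

```bash
mkdir -p pics; ls; python3 - <<'E'
from cell import read_state, optics, env
import cv2,numpy as np
s=read_state();print({k:np.round(v,3).tolist() for k,v in s.items()})
for n in("side","top"):
    c=optics.read_camera(n);cv2.imwrite(f"pics/{n}0.png",c["pixels"]);print(n,np.array(c["K"]).round(1).tolist(),c["position"],c["orientation"])
E
```

```text
pics
{'time': 0.0, 'qpos': [1.133, 0.381, 1.298, 0.0, 1.464, -0.215], 'qvel': [-0.0, -0.0, -0.0, -0.001, -0.002, -0.0], 'effort': [-0.001, -43.792, -22.456, 0.071, 0.035, -0.0], 'eef_pos': [0.121, 0.536, 0.238], 'tcp_rot': [-0.349, -3.122, 0.002], 'force': [0.619, -0.829, 0.57], 'ft_torque': [0.049, -0.029, 0.034], 'grip_force': 0.0, 'opening': 0.996}
side [[418.0, 0.0, 319.3], [0.0, 418.0, 195.0], [0.0, 0.0, 1.0]] [0.48917647 0.78693135 0.98391548] [-0.20640674  2.86950025 -1.1770775 ]
top [[478.9, 0.0, 329.3], [0.0, 478.9, 197.2], [0.0, 0.0, 1.0]] [ 0.25949988 -0.02424809  1.55150297] [-2.1109688   2.09465324 -0.22451625]
```

View pics/side0.png

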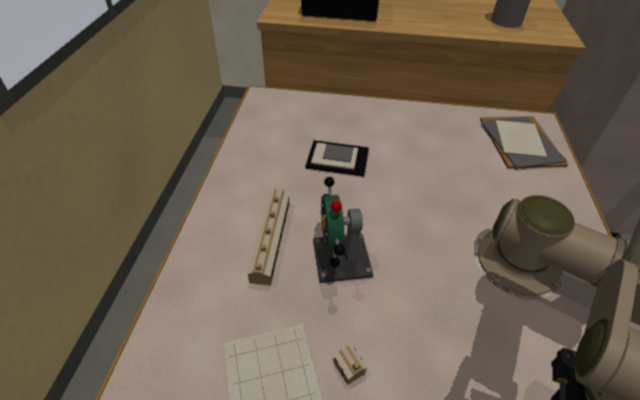

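View pics/top0.png

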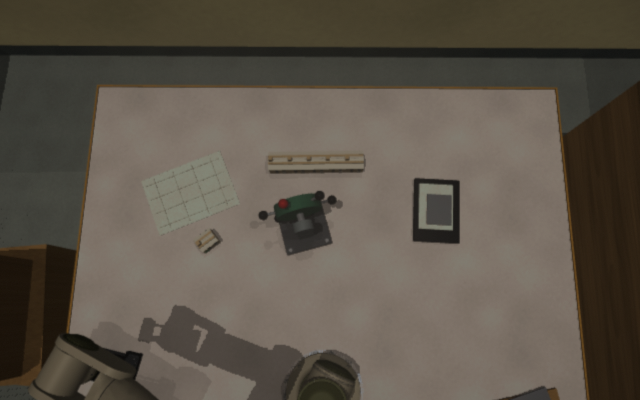

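```bash
cat > h.py <<'E'
import numpy as np,cv2
from scipy.spatial.transform import Rotation as R
from cell import read_state, optics, env
def ray(c,p):
    d=np.linalg.inv(c["K"])@np.array([p[0],p[1],1.]); d=R.from_rotvec(c["orientation"]).as_matrix()@d if np.size(c["orientation"])==3 else np.array(c["orientation"])@d
    return np.array(c["position"]),d/np.linalg.norm(d)
def plane(c,p,z):
    o,d=ray(c,p); return o+d*(z-o[2])/d[2]
def tri(c1,p1,c2,p2):
    a,d=ray(c1,p1);b,e=ray(c2,p2)
    t=np.linalg.lstsq(np.c_[d,-e],b-a,rcond=None)[0]
    x,y=a+t[0]*d,b+t[1]*e
    return (x+y)/2,np.linalg.norm(x-y)
def project(c,P):
    M=R.from_rotvec(c["orientation"]).as_matrix()
    q=c["K"]@(M.T@(np.array(P)-c["position"])); return q[:2]/q[2]
def blobs(im,m,off=(0,0),mn=8):
    n,l,s,ce=cv2.connectedComponentsWithStats(m.astype(np.uint8))
    return [(np.round(ce[i],1).tolist(),int(s[i,4])) for i in range(1,n) if s[i,4]>=mn]
def red(im):
    b,g,r=[im[...,i].astype(int) for i in range(3)]; return (r>100)&(g<60)&(b<60)
def green(im):
    b,g,r=[im[...,i].astype(int) for i in range(3)]; return (g>r+20)&(g>b+8)
E
python3 - <<'E'
from h import *
S,T=optics.read_camera("side"),optics.read_camera("top")
out=[]
for c,(x,y) in((S,(290,160)),(T,(240,165))):
    im=c["pixels"];print(blobs(im,red(im)),blobs(im,green(im),mn=20))
    cr=im[y:y+125,x:x+110 if c is T else x+110]
    out.append(cv2.resize(cr,None,fx=3.6,fy=3.6,interpolation=cv2.INTER_CUBIC))
    print([b for b in blobs(im,(im.max(2)<40)) if x<b[0][0]<x+110 and y<b[0][1]<y+125])
cv2.imwrite("pics/crop1.png",np.hstack(out)); 
rs=blobs(S["pixels"],red(S["pixels"]));rt=blobs(T["pixels"],red(T["pixels"]))
print(tri(S,rs[0][0],T,rt[0][0]))
E
```

```text
[([336.0, 204.0], 51)] [([333.5, 220.7], 512)]
[([342.7, 163.1], 548), ([328.9, 181.6], 59), ([323.3, 207.7], 38), ([335.3, 216.5], 15), ([332.5, 255.0], 1037)]
[] []
[([304.6, 214.2], 530), ([331.3, 199.7], 45), ([262.8, 214.9], 42)]Traceback (most recent call last):
  File "<stdin>", line 11, in <module>
IndexError: list index out of range
```

View pics/crop1.png

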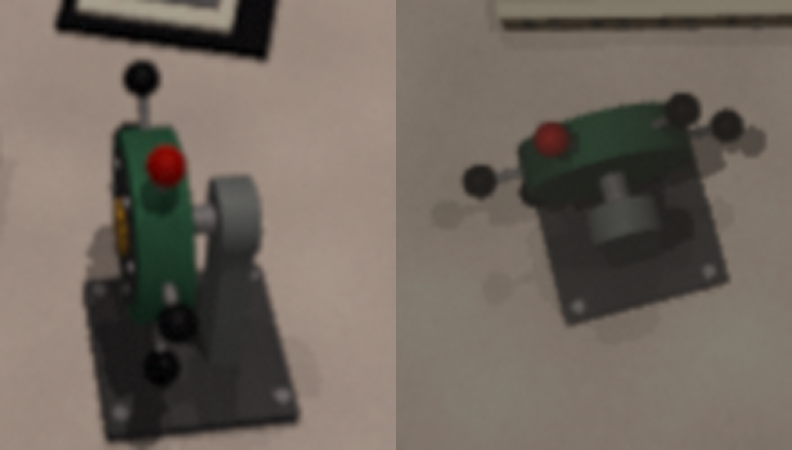

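```bash
python3 - <<'E'
from h import *
S,T=optics.read_camera("side"),optics.read_camera("top")
s=dict(r=(336.1,205.8),a=(329.4,181.4),b=(339.4,249.4),c=(334.7,262.2))
t=dict(r=(283.3,203.6),L=(263.3,215),m=(319.4,195.3),R=(331.9,200))
for i in s:
  for j in t:
    if (i=='r')==(j=='r'):
      p,e=tri(S,s[i],T,t[j]); print(i,j,p.round(3),round(e,4))
# terrace, hut, notebook, base corners
for nm,p,z in (("base c",(240+(569-396)/3.6,165+325/3.6),.016),("base c2",(240+(728-396)/3.6,165+282/3.6),.016),("base hidL",(240+(536-396)/3.6,165+200/3.6),.016),("terr",(267,158),.08),("terr",(365,158),.08),("terr",(267,172),.08),("terr",(365,172),.08),("hut",(207,240),.05),("nb",(413,180),.03),("nb",(460,243),.03)):
    print(nm,plane(T,p,z).round(3))
E
```

```text
r r [0.527 0.112 0.263] 0.0005
a L [0.51  0.148 0.367] 0.0668
a m [0.555 0.013 0.246] 0.0014
a R [ 0.553 -0.022  0.211] 0.0072
b L [0.509 0.177 0.183] 0.0017
b m [0.559 0.031 0.017] 0.0979
b R [ 0.558 -0.01  -0.039] 0.0931
c L [0.517 0.184 0.139] 0.0014
c m [ 0.571  0.033 -0.044] 0.1014
c R [ 0.571 -0.01  -0.106] 0.0966
base c [0.41  0.117 0.016]
base c2 [ 0.449 -0.024  0.016]
base hidL [0.522 0.15  0.016]
terr [0.714 0.187 0.08 ]
terr [ 0.717 -0.127  0.08 ]
terr [0.668 0.186 0.08 ]
terr [ 0.67  -0.127  0.08 ]
hut [0.453 0.371 0.05 ]
nb [ 0.658 -0.287  0.03 ]
nb [ 0.452 -0.43   0.03 ]
```

Call:
{"fn": "arm_command", "kwargs": {"increments": [0.04,-0.05,0.06,-0.15,1,0.09,-0.1,0.09,-0.3,1,0.13,-0.15,0.1,-0.45,0.6,0.17,-0.2,0.1,-0.6,0.4,0.21,-0.25,0.1,-0.75,0.2,0.25,-0.3,0.1,-0.9,0.2,0.29,-0.35,0.1,-1.0,0.2,0.33,-0.4,0.1,-1.077,0.2,0.37,-0.45,0.1,-1.077,0.2,0.41,-0.5,0.1,-1.077,0.2]}}

```text
time: 1.55
eef_pos: [0.502, 0.0726, 0.3388]
tcp_rot: [1.901, 2.501, 0.0]
force: [0.7, 1.3, -0.2]
opening: 0.599
grip_force: 0.0
```

```bash
cat >> h.py <<'E'
hub=np.array([.537,.0763,.165]); yaw=np.radians(15.5)
X=np.array([np.cos(yaw),np.sin(yaw),0]);Y=np.array([-np.sin(yaw),np.cos(yaw),0]);Z=np.array([0,0,1.])
def grasp(phi): # TCP for ball at phi deg (from top toward +y_s)
    a=np.radians(phi); return hub+.105*(np.sin(a)*Y+np.cos(a)*Z)-[0,0,.019]
E
python3 - <<'E'
from h import *
s=read_state();print(s["time"],s["eef_pos"],s["force"],s["opening"]); M=R.from_rotvec(s["tcp_rot"]).as_matrix();print(M.round(3),np.degrees(np.arctan2(M[1,1],M[0,1])))
print(grasp(-39.3)-s["eef_pos"], s["qpos"])
E
```

```text
1.55 [0.50198919 0.07257998 0.33880433] [ 0.68742365  1.29446184 -0.16304355] 0.5985547285668316
[[-0.267  0.964  0.   ]
 [ 0.964  0.267  0.   ]
 [ 0.     0.    -1.   ]] 15.507618325856393
[ 0.0527835  -0.06036621 -0.11155111] [-9.02662688e-02  2.50150853e-01  1.20436326e+00  1.43600716e-04
  1.68682828e+00 -3.60908631e-01]
```

Call:
{"fn": "arm_command", "kwargs": {"increments": [0.023,-0.024,0,0,0.2,0.023,-0.024,-0.03,0,0.2,0.023,-0.024,-0.05,0,0.2,0.023,-0.024,-0.05,0,0.2], "newtons": 30}}

```text
time: 2.05
eef_pos: [0.5236, 0.0505, 0.2877]
tcp_rot: [-1.9, -2.499, 0.002]
force: [0.3, 0.8, -0.2]
opening: 0.601
grip_force: 0.0
```

```bash
python3 - <<'E'
from h import *
s=read_state();print(s["time"],s["eef_pos"],s["force"]); print(grasp(-39.3)-s["eef_pos"])
S=optics.read_camera("side");W=optics.read_camera("wrist")
a=cv2.resize(S["pixels"][110:290,250:420],None,fx=2.2,fy=2.2); b=cv2.resize(W["pixels"],None,fx=.66,fy=.66)
h=max(a.shape[0],b.shape[0]); o=np.zeros((h,a.shape[1]+b.shape[1],3),np.uint8); o[:a.shape[0],:a.shape[1]]=a;o[:b.shape[0],a.shape[1]:]=b
cv2.imwrite("pics/p2.png",o);print(o.shape,project(W,grasp(-39.3)+[0,0,.019])*.66+[a.shape[1],0])
E
```

```text
2.05 [0.52358254 0.05049173 0.28767428] [ 0.30397983  0.80308571 -0.19872655]
[ 0.03119015 -0.03827797 -0.06042106]
(396, 796, 3) [603.52673176 179.9067517 ]
```

View pics/p2.png

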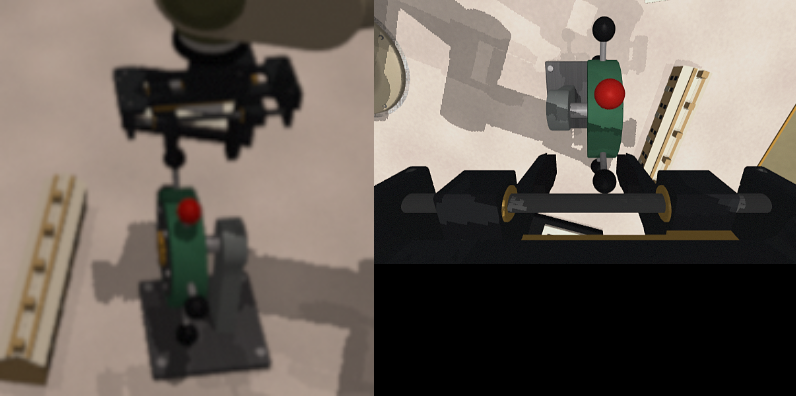

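The wrist picture shows the black ball at (604,181), matching the prediction of (603,180). The red ball is at (609,94) and the jaws straddle the wheel plane correctly.

Call:
{"fn": "arm_command", "kwargs": {"increments": [0.015,-0.019,0,0,0.2,0.031,-0.038,0,0,0.2,0.031,-0.038,-0.02,0,0.2,0.031,-0.038,-0.04,0,0.2,0.031,-0.038,-0.06,0,0.2,0.031,-0.038,-0.06,0,0.2]}}

```text
time: 2.9
eef_pos: [0.5554, 0.0116, 0.2281]
tcp_rot: [-1.901, -2.5, 0.001]
force: [0.1, 0.3, 1.3]
opening: 0.6
grip_force: 0.0
```

```bash
python3 - <<'E'
from h import *
s=read_state();d=grasp(-39.3)-s["eef_pos"];print(d,s["force"])
E
```

```text
[-0.0006346   0.00061571 -0.00086306] [0.14719366 0.32057913 1.34951381]
```

Call:
{"fn": "arm_command", "kwargs": {"increments": [0,0,0,0,-1,0,0,0,0,-1,0,0,0,0,-1,0,0,0,0,-1], "newtons": 30}}

```text
time: 3.4
eef_pos: [0.5564, 0.0126, 0.2295]
tcp_rot: [1.899, 2.499, 0.004]
force: [5.9, 1.5, -0.4]
opening: 0.298
grip_force: 30.0
```

```bash
cat >> h.py <<'E'
def table(p0,p1,call=20,st=5):
    sg=np.sign(p1-p0)
    for k in range(int(round(abs(p1-p0)/call))):
        a=p0+sg*k*call; print(a,[x for i in range(1,call//st+1) for x in [*(grasp(a+sg*i*st)-grasp(a)).round(4).tolist(),0,-1]])
def log(f="log.txt"):pass
E
python3 -c "
from h import *
s=read_state();print(s['eef_pos'],s['opening'],s['grip_force'],s['force'],s['ft_torque']);table(-39.3,60.7)"
```

```text
[0.55638377 0.01263348 0.22950261] 0.29769781655879546 29.995298199355602 [ 5.94255711  1.51570548 -0.4197216 ] [ 0.16487046 -0.90740374 -0.00862841]
-39.3 [-0.002, 0.0071, 0.0055, 0, -1, -0.004, 0.0146, 0.0103, 0, -1, -0.0062, 0.0224, 0.0144, 0, -1, -0.0085, 0.0306, 0.0178, 0, -1]
-19.299999999999997 [-0.0023, 0.0085, 0.0026, 0, -1, -0.0047, 0.0171, 0.0045, 0, -1, -0.0072, 0.0259, 0.0056, 0, -1, -0.0096, 0.0347, 0.0059, 0, -1]
0.7000000000000028 [-0.0024, 0.0088, -0.0005, 0, -1, -0.0049, 0.0175, -0.0018, 0, -1, -0.0073, 0.0261, -0.0039, 0, -1, -0.0096, 0.0345, -0.0068, 0, -1]
20.700000000000003 [-0.0022, 0.0081, -0.0036, 0, -1, -0.0044, 0.0159, -0.0079, 0, -1, -0.0065, 0.0233, -0.013, 0, -1, -0.0084, 0.0302, -0.0186, 0, -1]
40.7 [-0.0018, 0.0064, -0.0063, 0, -1, -0.0034, 0.0123, -0.0131, 0, -1, -0.0049, 0.0176, -0.0204, 0, -1, -0.0062, 0.0223, -0.0282, 0, -1]
```

Call:
{"fn": "arm_command", "kwargs": {"increments": [-0.002,0.0071,0.0055,0,-1,-0.004,0.0146,0.0103,0,-1,-0.0062,0.0224,0.0144,0,-1,-0.0085,0.0306,0.0178,0,-1]}}

```text
time: 3.9
eef_pos: [0.5482, 0.0421, 0.2472]
tcp_rot: [1.899, 2.496, 0.001]
force: [8.9, -4.2, -4.1]
opening: 0.291
grip_force: 30.0
```

```bash
cat >> h.py <<'E'
def chk(pos,f):
    pos=np.array(pos)+[0,0,.019]-hub; f=np.array(f); y,z=pos@Y,pos[2]; ph=np.arctan2(y,z); r=np.hypot(y,z)
    t=np.cos(ph)*Y-np.sin(ph)*Z; n=np.sin(ph)*Y+np.cos(ph)*Z
    return np.degrees(ph),r,pos@X,f@t,f@n,f@X
E
python3 -c "
from h import *
s=read_state();print(np.round(chk(s['eef_pos'],s['force']),3),s['ft_torque'],s['opening'])"
```

```text
[-1.9555e+01  1.0700e-01  2.0000e-03 -7.3990e+00 -1.7290e+00  7.4860e+00] [-0.94372926 -1.24753887  0.04221356] 0.2913020298855641
```

Call:
{"fn": "arm_command", "kwargs": {"increments": [-0.0023,0.0085,0.0026,0,-1,-0.0047,0.0171,0.0045,0,-1,-0.0072,0.0259,0.0056,0,-1,-0.0096,0.0347,0.0059,0,-1]}}

```text
time: 4.4
eef_pos: [0.5385, 0.0767, 0.2539]
tcp_rot: [1.898, 2.495, 0.002]
force: [5.5, -5.5, 2.7]
opening: 0.292
grip_force: 30.1
```

Call:
{"fn": "arm_command", "kwargs": {"increments": [-0.0024,0.0088,-0.0005,0,-1,-0.0049,0.0175,-0.0018,0,-1,-0.0073,0.0261,-0.0039,0,-1,-0.0096,0.0345,-0.0068,0,-1]}}

```text
time: 4.9
eef_pos: [0.5288, 0.1118, 0.2479]
tcp_rot: [1.898, 2.496, 0.004]
force: [2.0, -3.0, 9.0]
opening: 0.294
grip_force: 30.0
```

Call:
{"fn": "arm_command", "kwargs": {"increments": [-0.0022,0.0081,-0.0036,0,-1,-0.0044,0.0159,-0.0079,0,-1,-0.0065,0.0233,-0.013,0,-1,-0.0084,0.0302,-0.0186,0,-1]}}

```text
time: 5.4
eef_pos: [0.5201, 0.143, 0.2293]
tcp_rot: [1.898, 2.498, 0.006]
force: [1.2, 1.6, 9.7]
opening: 0.285
grip_force: 29.6
```

Call:
{"fn": "arm_command", "kwargs": {"increments": [-0.0018,0.0064,-0.0063,0,-1,-0.0034,0.0123,-0.0131,0,-1,-0.0049,0.0176,-0.0204,0,-1,-0.0062,0.0223,-0.0282,0,-1]}}

```text
time: 5.9
eef_pos: [0.5137, 0.1661, 0.2007]
tcp_rot: [1.899, 2.5, 0.008]
force: [1.1, 5.6, 8.7]
opening: 0.289
grip_force: 29.3
```

```bash
python3 -c "
from h import *
s=read_state();print(np.round(chk(s['eef_pos'],s['force']),3),s['ft_torque'],s['opening'])
S=optics.read_camera('side');T=optics.read_camera('top')
a=cv2.resize(S['pixels'][130:290,250:420],None,fx=2.3,fy=2.3);b=cv2.resize(T['pixels'][140:300,230:400],None,fx=2.3,fy=2.3);cv2.imwrite('pics/p3.png',np.hstack([a,b]))
s=read_state();print(s['force'])"
```

```text
[ 5.9488e+01  1.0800e-01  2.0000e-03 -4.8730e+00  8.7750e+00  2.5090e+00] [ 0.60330532 -0.08312609  0.01799091] 0.28908543435451994
[ 3.88122581 10.01734555  0.75666841]
```

View pics/p3.png

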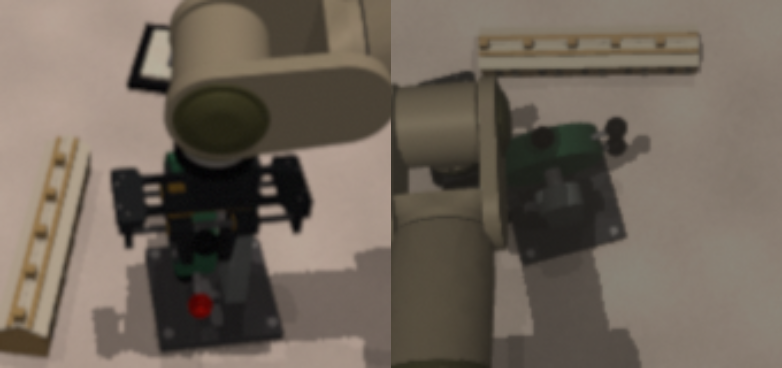

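Call:
{"fn": "arm_command", "kwargs": {"increments": [0,0,0,0,0.2,0,0,0,0,0.2,0,0,0.05,0,0.2,0,0,0.11,0,0.2,0.0162,-0.0584,0.13,0,0.2,0.0324,-0.1168,0.13,0,0.2,0.0486,-0.1753,0.11,0,0.2,0.0486,-0.1753,0.05,0,0.2,0.0486,-0.1753,0.0022,0,0.2,0.0486,-0.1753,0.0022,0,0.2]}}

```text
time: 7.25
eef_pos: [0.56, -0.0106, 0.1986]
tcp_rot: [-1.898, -2.496, 0.005]
force: [0.3, -0.0, 0.5]
opening: 0.597
grip_force: 0.0
```

```bash
cat > data.py <<'E'
import numpy as np
# sweep (direction +), ball offset: red phi = phi_ball + off
D=[ # off, pos, force
(60,[0.5482,0.0421,0.2472],[8.9,-4.2,-4.1]),
(60,[0.5385,0.0767,0.2539],[5.5,-5.5,2.7]),
(60,[0.5288,0.1118,0.2479],[2.0,-3.0,9.0]),
(60,[0.5201,0.143,0.2293],[1.2,1.6,9.7]),
(60,[0.5137,0.1661,0.2007],[1.1,5.6,8.7]),
]
E
python3 - <<'E'
from h import *
from data import D
from scipy.optimize import least_squares
P=np.array([d[1] for d in D]+[[.5564,.0126,.2295]])-hub+[0,0,.019];y,z=P@Y,P[:,2]
f=lambda p:np.hypot(y-p[0],z-p[1])-.105
r=least_squares(f,[0,0]);print(r.x,r.fun.round(4),(P@X).round(4))
for d in D: print(np.round(chk(d[1],d[2]),3))
s=read_state();print(s["eef_pos"],grasp(-59.3)-s["eef_pos"],s["force"])
table(-59.3,60.7)
E
```

```text
[0.00116907 0.00302555] [-0.     -0.0001 -0.     -0.      0.0002  0.0002] [0.0017 0.0016 0.0016 0.0015 0.0015 0.0017]
[-1.9557e+01  1.0700e-01  2.0000e-03 -7.4270e+00 -1.7130e+00  7.4540e+00]
[-8.000e-03  1.080e-01  2.000e-03 -6.769e+00  2.701e+00  3.830e+00]
[ 1.9658e+01  1.0800e-01  2.0000e-03 -6.2530e+00  7.3230e+00  1.1260e+00]
[ 3.955e+01  1.080e-01  2.000e-03 -5.235e+00  8.257e+00  1.584e+00]
[ 5.9473e+01  1.0800e-01  2.0000e-03 -4.9020e+00  8.8140e+00  2.5570e+00]
[ 0.5599856  -0.01058524  0.19859402] [ 0.00114188 -0.00011564  0.00101299] [ 0.28460633 -0.01885312  0.47746455]
-59.3 [-0.0013, 0.0048, 0.0077, 0, -1, -0.0029, 0.0103, 0.0149, 0, -1, -0.0045, 0.0163, 0.0215, 0, -1, -0.0064, 0.0229, 0.0276, 0, -1]
-39.3 [-0.002, 0.0071, 0.0055, 0, -1, -0.004, 0.0146, 0.0103, 0, -1, -0.0062, 0.0224, 0.0144, 0, -1, -0.0085, 0.0306, 0.0178, 0, -1]
-19.299999999999997 [-0.0023, 0.0085, 0.0026, 0, -1, -0.0047, 0.0171, 0.0045, 0, -1, -0.0072, 0.0259, 0.0056, 0, -1, -0.0096, 0.0347, 0.0059, 0, -1]
0.7000000000000028 [-0.0024, 0.0088, -0.0005, 0, -1, -0.0049, 0.0175, -0.0018, 0, -1, -0.0073, 0.0261, -0.0039, 0, -1, -0.0096, 0.0345, -0.0068, 0, -1]
20.700000000000003 [-0.0022, 0.0081, -0.0036, 0, -1, -0.0044, 0.0159, -0.0079, 0, -1, -0.0065, 0.0233, -0.013, 0, -1, -0.0084, 0.0302, -0.0186, 0, -1]
40.7 [-0.0018, 0.0064, -0.0063, 0, -1, -0.0034, 0.0123, -0.0131, 0, -1, -0.0049, 0.0176, -0.0204, 0, -1, -0.0062, 0.0223, -0.0282, 0, -1]
```

Call:
{"fn": "arm_command", "kwargs": {"increments": [0,0,0.002,0,-1,0,0,0.002,0,-1,0,0,0.002,0,-1,0,0,0.002,0,-1]}}

```text
time: 7.75
eef_pos: [0.5628, -0.0103, 0.2048]
tcp_rot: [1.898, 2.498, 0.005]
force: [3.9, 2.6, 3.4]
opening: 0.296
grip_force: 30.0
```

Call:
{"fn": "arm_command", "kwargs": {"increments": [-0.0013,0.0048,0.0077,0,-1,-0.0029,0.0103,0.0149,0,-1,-0.0045,0.0163,0.0215,0,-1,-0.0064,0.0229,0.0276,0,-1]}}

```text
time: 8.25
eef_pos: [0.5566, 0.0119, 0.2321]
tcp_rot: [1.898, 2.496, 0.003]
force: [7.9, -1.7, -0.4]
opening: 0.298
grip_force: 30.0
```

Call:
{"fn": "arm_command", "kwargs": {"increments": [-0.002,0.0071,0.0055,0,-1,-0.004,0.0146,0.0103,0,-1,-0.0062,0.0224,0.0144,0,-1,-0.0085,0.0306,0.0178,0,-1]}}

```text
time: 8.75
eef_pos: [0.5482, 0.0423, 0.2506]
tcp_rot: [1.897, 2.495, 0.004]
force: [5.8, -2.3, 4.1]
opening: 0.297
grip_force: 30.0
```

Call:
{"fn": "arm_command", "kwargs": {"increments": [-0.0023,0.0085,0.0026,0,-1,-0.0047,0.0171,0.0045,0,-1,-0.0072,0.0259,0.0056,0,-1,-0.0096,0.0347,0.0059,0,-1]}}

```text
time: 9.25
eef_pos: [0.5385, 0.0772, 0.2575]
tcp_rot: [1.897, 2.495, 0.005]
force: [2.5, -2.2, 12.0]
opening: 0.301
grip_force: 30.0
```

Call:
{"fn": "arm_command", "kwargs": {"increments": [-0.0024,0.0088,-0.0005,0,-1,-0.0049,0.0175,-0.0018,0,-1,-0.0073,0.0261,-0.0039,0,-1,-0.0096,0.0345,-0.0068,0,-1]}}

```text
time: 9.75
eef_pos: [0.5286, 0.1128, 0.2517]
tcp_rot: [1.896, 2.496, 0.009]
force: [-1.2, 3.6, 18.5]
opening: 0.293
grip_force: 30.1
```

Call:
{"fn": "arm_command", "kwargs": {"increments": [-0.0022,0.0081,-0.0036,0,-1,-0.0044,0.0159,-0.0079,0,-1,-0.0065,0.0233,-0.013,0,-1,-0.0084,0.0302,-0.0186,0,-1]}}

```text
time: 10.25
eef_pos: [0.5197, 0.1444, 0.2328]
tcp_rot: [1.897, 2.499, 0.012]
force: [-2.4, 10.2, 18.2]
opening: 0.297
grip_force: 30.2
```

Call:
{"fn": "arm_command", "kwargs": {"increments": [-0.0018,0.0064,-0.0063,0,-1,-0.0034,0.0123,-0.0131,0,-1,-0.0049,0.0176,-0.0204,0,-1,-0.0062,0.0223,-0.0282,0,-1]}}

```text
time: 10.75
eef_pos: [0.5134, 0.167, 0.2033]
tcp_rot: [1.898, 2.501, 0.011]
force: [-0.9, 10.2, 10.7]
opening: 0.292
grip_force: 30.1
```

Call:
{"fn": "arm_command", "kwargs": {"increments": [0,0,0,0,0.2,0,0,0,0,0.2,0,0,0.05,0,0.2,0,0,0.11,0,0.2,0.0162,-0.0584,0.13,0,0.2,0.0324,-0.1168,0.13,0,0.2,0.0486,-0.1753,0.11,0,0.2,0.0486,-0.1753,0.05,0,0.2,0.0486,-0.1753,-0.003,0,0.2,0.0486,-0.1753,-0.003,0,0.2]}}

```text
time: 12.0
eef_pos: [0.5597, -0.0108, 0.1951]
tcp_rot: [-1.898, -2.495, 0.005]
force: [0.6, -0.6, 0.3]
opening: 0.597
grip_force: 0.0
```

```bash
cat >> data.py <<'E'
D2=[
(120,[0.5566,0.0119,0.2321],[7.9,-1.7,-0.4]),
(120,[0.5482,0.0423,0.2506],[5.8,-2.3,4.1]),
(120,[0.5385,0.0772,0.2575],[2.5,-2.2,12.0]),
(120,[0.5286,0.1128,0.2517],[-1.2,3.6,18.5]),
(120,[0.5197,0.1444,0.2328],[-2.4,10.2,18.2]),
(120,[0.5134,0.167,0.2033],[-0.9,10.2,10.7])]
E
python3 - <<'E'
from h import *
from data import D,D2
from scipy.optimize import least_squares
for Q in(D,D2):
  P=np.array([d[1] for d in Q])-hub+[0,0,.019];y,z=P@Y,P[:,2]
  f=lambda p:np.hypot(y-p[0],z-p[1])-.105
  r=least_squares(f,[0,0]);print(r.x,r.fun.round(4),(P@X).round(4))
  for d in Q: print(np.round(chk(np.array(d[1])-r.x[0]*Y-r.x[1]*Z,d[2]),3))
s=read_state();print(s["eef_pos"],grasp(-59.3)-s["eef_pos"],s["force"])
E
```

```text
[0.00130085 0.00295282] [ 0.0001 -0.     -0.     -0.0001  0.0001] [0.0017 0.0016 0.0016 0.0015 0.0015]
[-2.0764e+01  1.0500e-01  2.0000e-03 -7.4620e+00 -1.5560e+00  7.4540e+00]
[-7.190e-01  1.050e-01  2.000e-03 -6.735e+00  2.785e+00  3.830e+00]
[ 1.9531e+01  1.0500e-01  2.0000e-03 -6.2370e+00  7.3370e+00  1.1260e+00]
[ 4.0029e+01  1.0500e-01  2.0000e-03 -5.3040e+00  8.2130e+00  1.5840e+00]
[ 6.0499e+01  1.0500e-01  2.0000e-03 -5.0590e+00  8.7250e+00  2.5570e+00]
[0.00184992 0.00676792] [ 0.0002 -0.0002 -0.0003  0.0001  0.0003 -0.0002] [0.0017 0.0017 0.0017 0.0017 0.0015 0.0015]
[-4.1075e+01  1.0500e-01  2.0000e-03 -3.0890e+00  2.1620e+00  7.1580e+00]
[-2.1027e+01  1.0500e-01  2.0000e-03 -2.0440e+00  5.1780e+00  4.9740e+00]
[-7.5700e-01  1.0500e-01  2.0000e-03 -2.6290e+00  1.2036e+01  1.8210e+00]
[ 1.9774e+01  1.0500e-01  2.0000e-03 -2.6930e+00  1.8691e+01 -1.9400e-01]
[ 4.0518e+01  1.0500e-01  2.0000e-03 -3.8650e+00  2.0638e+01  4.1300e-01]
[ 6.1184e+01  1.0500e-01  1.0000e-03 -4.5220e+00  1.3980e+01  1.8590e+00]
[ 0.55969792 -0.01077973  0.19509302] [1.42955637e-03 7.88442430e-05 4.51398182e-03] [ 0.57460406 -0.57284174  0.32468681]
```

Call:
{"fn": "arm_command", "kwargs": {"increments": [0.001,0,0.001,0,-1,0.001,0,0.001,0,-1,0.001,0,0.001,0,-1,0.001,0,0.001,0,-1]}}

```text
time: 12.5
eef_pos: [0.5629, -0.0106, 0.2003]
tcp_rot: [1.899, 2.499, 0.002]
force: [0.5, 0.6, 7.1]
opening: 0.297
grip_force: 30.0
```

Call:
{"fn": "arm_command", "kwargs": {"increments": [-0.0013,0.0048,0.0077,0,-1,-0.0029,0.0103,0.0149,0,-1,-0.0045,0.0163,0.0215,0,-1,-0.0064,0.0229,0.0276,0,-1]}}

```text
time: 13.0
eef_pos: [0.5568, 0.0112, 0.2275]
tcp_rot: [1.899, 2.497, -0.0]
force: [4.6, -4.8, 0.2]
opening: 0.296
grip_force: 30.0
```

Call:
{"fn": "arm_command", "kwargs": {"increments": [-0.002,0.0071,0.0055,0,-1,-0.004,0.0146,0.0103,0,-1,-0.0062,0.0224,0.0144,0,-1,-0.0085,0.0306,0.0178,0,-1]}}

```text
time: 13.5
eef_pos: [0.5484, 0.0416, 0.2457]
tcp_rot: [1.899, 2.496, -0.0]
force: [3.5, -7.2, 3.5]
opening: 0.297
grip_force: 30.0
```

Call:
{"fn": "arm_command", "kwargs": {"increments": [-0.0023,0.0085,0.0026,0,-1,-0.0047,0.0171,0.0045,0,-1,-0.0072,0.0259,0.0056,0,-1,-0.0096,0.0347,0.0059,0,-1]}}

```text
time: 14.0
eef_pos: [0.5387, 0.0764, 0.2523]
tcp_rot: [1.899, 2.495, 0.0]
force: [1.1, -7.1, 8.3]
opening: 0.293
grip_force: 29.9
```

Call:
{"fn": "arm_command", "kwargs": {"increments": [-0.0024,0.0088,-0.0005,0,-1,-0.0049,0.0175,-0.0018,0,-1,-0.0073,0.0261,-0.0039,0,-1,-0.0096,0.0345,-0.0068,0,-1]}}

```text
time: 14.5
eef_pos: [0.5289, 0.1116, 0.2461]
tcp_rot: [1.898, 2.496, 0.003]
force: [-2.6, -3.2, 14.5]
opening: 0.292
grip_force: 29.1
```

Call:
{"fn": "arm_command", "kwargs": {"increments": [-0.0022,0.0081,-0.0036,0,-1,-0.0044,0.0159,-0.0079,0,-1,-0.0065,0.0233,-0.013,0,-1,-0.0084,0.0302,-0.0186,0,-1]}}

```text
time: 15.0
eef_pos: [0.5202, 0.1429, 0.2276]
tcp_rot: [1.898, 2.499, 0.005]
force: [-2.8, 1.2, 15.9]
opening: 0.29
grip_force: 28.2
```

Call:
{"fn": "arm_command", "kwargs": {"increments": [-0.0018,0.0064,-0.0063,0,-1,-0.0034,0.0123,-0.0131,0,-1,-0.0049,0.0176,-0.0204,0,-1,-0.0062,0.0223,-0.0282,0,-1]}}

```text
time: 15.5
eef_pos: [0.5138, 0.1657, 0.1987]
tcp_rot: [1.899, 2.5, 0.006]
force: [-3.1, 3.4, 11.7]
opening: 0.286
grip_force: 28.4
```

```bash
cat >> data.py <<'E'
D3=[
(180,[0.5568,0.0112,0.2275],[4.6,-4.8,0.2]),
(180,[0.5484,0.0416,0.2457],[3.5,-7.2,3.5]),
(180,[0.5387,0.0764,0.2523],[1.1,-7.1,8.3]),
(180,[0.5289,0.1116,0.2461],[-2.6,-3.2,14.5]),
(180,[0.5202,0.1429,0.2276],[-2.8,1.2,15.9]),
(180,[0.5138,0.1657,0.1987],[-3.1,3.4,11.7])]
E
cat > fit.py <<'E'
from h import *
from data import *
from scipy.optimize import least_squares
T,F,N=[],[],[]
for k,Q in enumerate((D,D2,D3)):
  P=np.array([d[1] for d in Q])-hub+[0,0,.019];y,z=P@Y,P[:,2]
  r=least_squares(lambda p:np.hypot(y-p[0],z-p[1])-.105,[0,0]);print(r.x.round(4),abs(r.fun).max().round(4))
  for d in Q:
    c=chk(np.array(d[1])-r.x[0]*Y-r.x[1]*Z,d[2]); T.append(c[0]+60*k+60*k+(39.3 if k==0 else 100+59.3-120) if 0 else c[0]+[39.3,159.3,279.3][k]); F.append(-c[3]); N.append(c[4])
T,F,N=map(np.array,(T,F,N));t=np.radians(T)
def fit(sel,ex=False):
  A=np.c_[np.ones(len(t)),np.sin(t),np.cos(t)]
  if ex: A=np.c_[A,N]
  x,*_=np.linalg.lstsq(A[sel],F[sel],rcond=None); res=F-A@x
  # F=c-A sin(w0+T) => -A cos w0 = x1, -A sin w0 = x2
  return np.degrees(np.arctan2(-x[2],-x[1])),np.hypot(x[1],x[2]),x,res
a=np.arange(len(t))
for ex in(False,True):
  w=fit(a>=0,ex);print("w0",w[0],"amp Nm",w[1]*.105,"c Nm",w[2][0]*.105,w[2][3:]);print(np.c_[T,F,N,w[3]].round(2))
  print([round(fit(a!=i,ex)[0],1) for i in a])
E
python3 fit.py
```

```text
[0.0013 0.003 ] 0.0001
[0.0018 0.0068] 0.0003
[0.0005 0.0015] 0.0003
w0 -70.13633675427177 amp Nm 0.2999506687951921 c Nm 0.580698810387456 []
[[ 1.8540e+01  7.4600e+00 -1.5600e+00 -3.1000e-01]
 [ 3.8580e+01  6.7400e+00  2.7800e+00 -2.9000e-01]
 [ 5.8830e+01  6.2400e+00  7.3400e+00  1.5000e-01]
 [ 7.9330e+01  5.3000e+00  8.2100e+00  2.3000e-01]
 [ 9.9800e+01  5.0600e+00  8.7300e+00  9.4000e-01]
 [ 1.1822e+02  3.0900e+00  2.1600e+00 -3.2000e-01]
 [ 1.3827e+02  2.0400e+00  5.1800e+00 -8.3000e-01]
 [ 1.5854e+02  2.6300e+00  1.2040e+01 -5.0000e-02]
 [ 1.7907e+02  2.6900e+00  1.8690e+01 -1.4000e-01]
 [ 1.9982e+02  3.8600e+00  2.0640e+01  5.3000e-01]
 [ 2.2048e+02  4.5200e+00  1.3980e+01  4.0000e-01]
 [ 2.3871e+02  4.3200e+00  3.9600e+00 -6.5000e-01]
 [ 2.5866e+02  6.1300e+00  6.0500e+00  1.8000e-01]
 [ 2.7883e+02  7.0700e+00  8.3600e+00  1.7000e-01]
 [ 2.9920e+02  7.1800e+00  1.2820e+01 -5.1000e-01]
 [ 3.1970e+02  8.8600e+00  1.3340e+01  6.5000e-01]
 [ 3.4017e+02  8.2200e+00  9.2800e+00 -1.7000e-01]]
[np.float64(-70.7), np.float64(-70.8), np.float64(-69.7), np.float64(-69.5), np.float64(-
[... 809 characters left out ...]
0e+01  1.4000e-01]
 [ 2.2048e+02  4.5200e+00  1.3980e+01  3.6000e-01]
 [ 2.3871e+02  4.3200e+00  3.9600e+00 -2.0000e-01]
 [ 2.5866e+02  6.1300e+00  6.0500e+00  4.8000e-01]
 [ 2.7883e+02  7.0700e+00  8.3600e+00  2.8000e-01]
 [ 2.9920e+02  7.1800e+00  1.2820e+01 -7.0000e-01]
 [ 3.1970e+02  8.8600e+00  1.3340e+01  3.5000e-01]
 [ 3.4017e+02  8.2200e+00  9.2800e+00 -3.2000e-01]]
[np.float64(-73.6), np.float64(-74.0), np.float64(-73.6), np.float64(-73.3), np.float64(-71.4), np.float64(-73.6), np.float64(-73.7), np.float64(-73.7), np.float64(-74.0), np.float64(-73.6), np.float64(-74.3), np.float64(-72.5), np.float64(-75.6), np.float64(-74.4), np.float64(-73.0), np.float64(-73.5), np.float64(-73.8)]
```

Call:
{"fn": "arm_command", "kwargs": {"increments": [0,0,0,0,-0.1,0,0,0,0,-0.1,0,0,-0.001,0,-1,0,0,-0.001,0,-1,0,0,-0.001,0,-1,0,0,-0.001,0,-1]}}

```text
time: 16.25
eef_pos: [0.514, 0.1645, 0.1954]
tcp_rot: [1.901, 2.5, 0.001]
force: [5.3, 0.8, -2.6]
opening: 0.273
grip_force: 29.8
```

```bash
python3 -c "
from h import *
s=read_state();print(s['eef_pos'],s['force'],s['opening'],s['grip_force']);table(59,-61);table(-61,59)"
```

```text
[0.51396812 0.1645047  0.19540563] [ 5.31381821  0.81410027 -2.60524629] 0.2734165770072589 29.770153312711045
59 [0.0014, -0.0049, 0.0076, 0, -1, 0.0029, -0.0104, 0.0148, 0, -1, 0.0046, -0.0164, 0.0215, 0, -1, 0.0064, -0.0231, 0.0275, 0, -1]
39 [0.002, -0.0071, 0.0054, 0, -1, 0.0041, -0.0146, 0.0102, 0, -1, 0.0062, -0.0225, 0.0143, 0, -1, 0.0085, -0.0307, 0.0177, 0, -1]
19 [0.0023, -0.0085, 0.0026, 0, -1, 0.0047, -0.0171, 0.0044, 0, -1, 0.0072, -0.0259, 0.0055, 0, -1, 0.0096, -0.0347, 0.0057, 0, -1]
-1 [0.0024, -0.0088, -0.0006, 0, -1, 0.0049, -0.0175, -0.0019, 0, -1, 0.0072, -0.0261, -0.0041, 0, -1, 0.0096, -0.0345, -0.007, 0, -1]
-21 [0.0022, -0.0081, -0.0037, 0, -1, 0.0044, -0.0159, -0.008, 0, -1, 0.0064, -0.0232, -0.0131, 0, -1, 0.0084, -0.0301, -0.0188, 0, -1]
-41 [0.0018, -0.0064, -0.0063, 0, -1, 0.0034, -0.0123, -0.0132, 0, -1, 0.0049, -0.0175, -0.0205, 0, -1, 0.0061, -0.0221, -0.0283, 0, -1]
-61 [-0.0013, 0.0046, 0.0078, 0, -1, -0.0027, 0.0099, 0.0152, 0, -1, -0.0044, 0.0157, 0.022, 0, -1, -0.0061, 0.0221, 0.0283, 0, -1]
-41 [-0.0019, 0.0069, 0.0057, 0, -1, -0.004, 0.0143, 0.0108, 0, -1, -0.0061, 0.022, 0.0151, 0, -1, -0.0084, 0.0301, 0.0188, 0, -1]
-21 [-0.0023, 0.0084, 0.0029, 0, -1, -0.0047, 0.017, 0.005, 0, -1, -0.0071, 0.0257, 0.0064, 0, -1, -0.0096, 0.0345, 0.007, 0, -1]
-1 [-0.0024, 0.0088, -0.0002, 0, -1, -0.0049, 0.0176, -0.0013, 0, -1, -0.0073, 0.0262, -0.0031, 0, -1, -0.0096, 0.0347, -0.0057, 0, -1]
19 [-0.0023, 0.0082, -0.0034, 0, -1, -0.0045, 0.0161, -0.0074, 0, -1, -0.0066, 0.0236, -0.0122, 0, -1, -0.0085, 0.0307, -0.0177, 0, -1]
39 [-0.0018, 0.0066, -0.0061, 0, -1, -0.0035, 0.0127, -0.0127, 0, -1, -0.005, 0.0182, -0.0199, 0, -1, -0.0064, 0.0231, -0.0275, 0, -1]
```

Call:
{"fn": "arm_command", "kwargs": {"increments": [0,0,0,0,-0.1,0,0,0.004,0,-0.1,0,0,0.005,0,-0.1,0,0,0.005,0,-0.1]}}

```text
time: 16.75
eef_pos: [0.5134, 0.1646, 0.2006]
tcp_rot: [1.901, 2.501, 0.0]
force: [-0.4, 0.4, 0.3]
opening: 0.446
grip_force: 0.0
```

```bash
python3 -c "
from h import *
s=read_state();print(s['eef_pos'],s['force'],s['opening'],grasp(59)+.0018*Y)
W=optics.read_camera('wrist');cv2.imwrite('pics/w4.png',W['pixels'])
for p in (58,60,62): print(project(W,grasp(p)+.0018*Y+[0,0,.019]))
print(project(W,s['eef_pos']+np.array([0,0,.019])))"
```

```text
[0.51343917 0.16460923 0.20059624] [-0.35139391  0.37175531  0.31849519] 0.4460708872385775 [0.51246683 0.16476375 0.200079  ]
[321.162339   265.96853268]
[321.17590895 259.47633679]
[321.18922977 253.32351352]
[322.91638881 263.92204997]
```

View pics/w4.png

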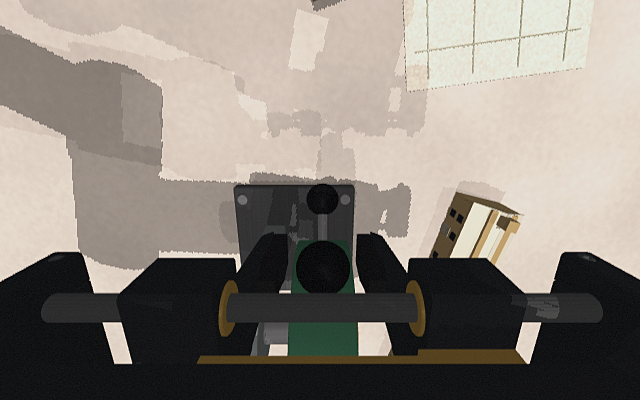

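The ball is centred at about (323,267), and the grasp point projects to (323,264). It is centred between the fingers, so I'll close and sweep back.

Call:
{"fn": "arm_command", "kwargs": {"increments": [0,0,0,0,-1,0,0,0,0,-1,0,0,0,0,-1]}}

```text
time: 17.18
eef_pos: [0.5139, 0.1647, 0.2005]
tcp_rot: [1.901, 2.501, 0.001]
force: [4.4, 1.1, -1.2]
opening: 0.292
grip_force: 29.8
```

Call:
{"fn": "arm_command", "kwargs": {"increments": [0.0014,-0.0049,0.0076,0,-1,0.0029,-0.0104,0.0148,0,-1,0.0046,-0.0164,0.0215,0,-1,0.0064,-0.0231,0.0275,0,-1]}}

```text
time: 17.68
eef_pos: [0.5204, 0.1414, 0.2282]
tcp_rot: [1.901, 2.501, 0.002]
force: [5.3, 2.0, -4.3]
opening: 0.294
grip_force: 30.1
```

Call:
{"fn": "arm_command", "kwargs": {"increments": [0.002,-0.0071,0.0054,0,-1,0.0041,-0.0146,0.0102,0,-1,0.0062,-0.0225,0.0143,0,-1,0.0085,-0.0307,0.0177,0,-1]}}

```text
time: 18.18
eef_pos: [0.5289, 0.1108, 0.2455]
tcp_rot: [-1.901, -2.501, -0.002]
force: [7.0, 3.3, -6.9]
opening: 0.293
grip_force: 30.3
```

Call:
{"fn": "arm_command", "kwargs": {"increments": [0.0023,-0.0085,0.0026,0,-1,0.0047,-0.0171,0.0044,0,-1,0.0072,-0.0259,0.0055,0,-1,0.0096,-0.0347,0.0057,0,-1]}}

```text
time: 18.68
eef_pos: [0.5385, 0.0766, 0.251]
tcp_rot: [-1.9, -2.501, -0.003]
force: [7.2, 6.0, -6.5]
opening: 0.289
grip_force: 30.3
```

Call:
{"fn": "arm_command", "kwargs": {"increments": [0.0024,-0.0088,-0.0006,0,-1,0.0049,-0.0175,-0.0019,0,-1,0.0072,-0.0261,-0.0041,0,-1,0.0096,-0.0345,-0.007,0,-1]}}

```text
time: 19.18
eef_pos: [0.548, 0.0426, 0.2441]
tcp_rot: [-1.899, -2.501, -0.004]
force: [6.1, 8.8, -4.3]
opening: 0.297
grip_force: 30.1
```

Call:
{"fn": "arm_command", "kwargs": {"increments": [0.0022,-0.0081,-0.0037,0,-1,0.0044,-0.0159,-0.008,0,-1,0.0064,-0.0232,-0.0131,0,-1,0.0084,-0.0301,-0.0188,0,-1]}}

```text
time: 19.68
eef_pos: [0.5564, 0.0126, 0.2258]
tcp_rot: [-1.9, -2.501, -0.005]
force: [4.6, 9.8, 0.6]
opening: 0.291
grip_force: 29.7
```

Call:
{"fn": "arm_command", "kwargs": {"increments": [0.0018,-0.0064,-0.0063,0,-1,0.0034,-0.0123,-0.0132,0,-1,0.0049,-0.0175,-0.0205,0,-1,0.0061,-0.0221,-0.0283,0,-1]}}

```text
time: 20.18
eef_pos: [0.5627, -0.0098, 0.1981]
tcp_rot: [1.9, 2.501, 0.005]
force: [4.2, 7.6, 4.8]
opening: 0.293
grip_force: 29.2
```

Call:
{"fn": "arm_command", "kwargs": {"increments": [0,0,0,0,0.2,0,0,0,0,0.2,0,0,0.05,0,0.2,0,0,0.11,0,0.2,-0.0162,0.0584,0.13,0,0.2,-0.0324,0.1168,0.13,0,0.2,-0.0495,0.1748,0.11,0,0.2,-0.0495,0.1748,0.05,0,0.2,-0.0495,0.1748,0.002,0,0.2,-0.0495,0.1748,0.002,0,0.2]}}

```text
time: 21.42
eef_pos: [0.5111, 0.164, 0.1971]
tcp_rot: [-1.898, -2.497, 0.008]
force: [-0.0, -0.2, 0.9]
opening: 0.599
grip_force: 0.0
```

```bash
python3 -c "
from h import *
s=read_state();print(s['eef_pos'],s['force'],s['opening'])
W=optics.read_camera('wrist');im=W['pixels']
print(project(W,s['eef_pos']+np.array([0,0,.019])))
cv2.imwrite('pics/w5.png',im[150:400,120:520])"
```

```text
[0.51109376 0.16404037 0.19706885] [-0.04647316 -0.17480387  0.92670187] 0.5989716534397793
[322.66921079 263.87071508]
```

View pics/w5.png

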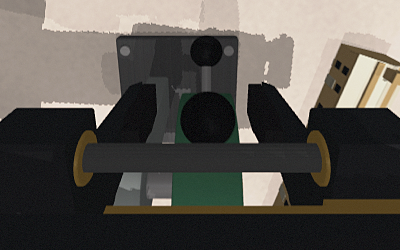

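The ball is at (328,267) in the full image and the grasp point is at (323,264). I'll shift 2.5 mm along the axle and 2.5 mm up while closing.

Call:
{"fn": "arm_command", "kwargs": {"increments": [0.0025,0.0007,0.0025,0,-0.1,0.0025,0.0007,0.0025,0,-1,0.0025,0.0007,0.0025,0,-1,0.0025,0.0007,0.0025,0,-1,0.0025,0.0007,0.0025,0,-1]}}

```text
time: 22.1
eef_pos: [0.514, 0.1648, 0.2023]
tcp_rot: [-1.9, -2.5, 0.003]
force: [-6.8, -0.3, 4.3]
opening: 0.302
grip_force: 30.0
```

Call:
{"fn": "arm_command", "kwargs": {"increments": [0.0014,-0.0049,0.0076,0,-1,0.0029,-0.0104,0.0148,0,-1,0.0046,-0.0164,0.0215,0,-1,0.0064,-0.0231,0.0275,0,-1]}}

```text
time: 22.6
eef_pos: [0.52, 0.1429, 0.2291]
tcp_rot: [-1.897, -2.498, 0.0]
force: [-5.0, 6.3, -3.5]
opening: 0.297
grip_force: 30.0
```

Call:
{"fn": "arm_command", "kwargs": {"increments": [0.002,-0.0071,0.0054,0,-1,0.0041,-0.0146,0.0102,0,-1,0.0062,-0.0225,0.0143,0,-1,0.0085,-0.0307,0.0177,0,-1]}}

```text
time: 23.1
eef_pos: [0.5285, 0.1125, 0.2474]
tcp_rot: [-1.897, -2.499, -0.001]
force: [-7.0, 7.4, 1.7]
opening: 0.3
grip_force: 30.1
```

Call:
{"fn": "arm_command", "kwargs": {"increments": [0.0023,-0.0085,0.0026,0,-1,0.0047,-0.0171,0.0044,0,-1,0.0072,-0.0259,0.0055,0,-1,0.0096,-0.0347,0.0057,0,-1]}}

```text
time: 23.6
eef_pos: [0.5383, 0.0777, 0.2543]
tcp_rot: [-1.898, -2.5, -0.002]
force: [-9.7, 8.0, 10.8]
opening: 0.296
grip_force: 30.2
```

Call:
{"fn": "arm_command", "kwargs": {"increments": [0.0024,-0.0088,-0.0006,0,-1,0.0049,-0.0175,-0.0019,0,-1,0.0072,-0.0261,-0.0041,0,-1,0.0096,-0.0345,-0.007,0,-1]}}

```text
time: 24.1
eef_pos: [0.5483, 0.0421, 0.2484]
tcp_rot: [1.9, 2.501, 0.001]
force: [-9.9, 1.3, 15.3]
opening: 0.293
grip_force: 30.0
```

Call:
{"fn": "arm_command", "kwargs": {"increments": [0.0022,-0.0081,-0.0037,0,-1,0.0044,-0.0159,-0.008,0,-1,0.0064,-0.0232,-0.0131,0,-1,0.0084,-0.0301,-0.0188,0,-1]}}

```text
time: 24.6
eef_pos: [0.5572, 0.0105, 0.2297]
tcp_rot: [1.9, 2.498, -0.002]
force: [-10.0, -5.8, 15.1]
opening: 0.287
grip_force: 29.0
```

Call:
{"fn": "arm_command", "kwargs": {"increments": [0.0018,-0.0064,-0.0063,0,-1,0.0034,-0.0123,-0.0132,0,-1,0.0049,-0.0175,-0.0205,0,-1,0.0061,-0.0221,-0.0283,0,-1]}}

```text
time: 25.1
eef_pos: [0.5637, -0.0129, 0.2011]
tcp_rot: [1.899, 2.496, -0.004]
force: [-7.7, -11.1, 14.1]
opening: 0.294
grip_force: 28.5
```

```bash
cat >> data.py <<'E'
R1=[(0,[0.5204,0.1414,0.2282],[5.3,2.0,-4.3]),(0,[0.5289,0.1108,0.2455],[7.0,3.3,-6.9]),(0,[0.5385,0.0766,0.251],[7.2,6.0,-6.5]),(0,[0.548,0.0426,0.2441],[6.1,8.8,-4.3]),(0,[0.5564,0.0126,0.2258],[4.6,9.8,0.6]),(0,[0.5627,-0.0098,0.1981],[4.2,7.6,4.8])]
R2=[(0,[0.52,0.1429,0.2291],[-5.0,6.3,-3.5]),(0,[0.5285,0.1125,0.2474],[-7.0,7.4,1.7]),(0,[0.5383,0.0777,0.2543],[-9.7,8.0,10.8]),(0,[0.5483,0.0421,0.2484],[-9.9,1.3,15.3]),(0,[0.5572,0.0105,0.2297],[-10,-5.8,15.1]),(0,[0.5637,-0.0129,0.2011],[-7.7,-11.1,14.1])]
E
cat > fit2.py <<'E'
from h import *
import data
from scipy.optimize import least_squares
S=[(data.D,39.3,1),(data.D2,159.3,1),(data.D3,279.3,1),(data.R1,279.3,-1),(data.R2,159.3,-1)]
if hasattr(data,'E'): S+=data.E
def run(h,show=False):
  T,F,N,s=[],[],[],[]
  for Q,o,sg in S:
    P=np.array([d[1] for d in Q])-hub+[0,0,.019];y,z=P@Y,P[:,2]
    x=least_squares(lambda p:np.hypot(y-p[0],z-p[1])-.105,[0,0]).x
    if show: print(x.round(4))
    for d in Q:
      c=chk(np.array(d[1])-x[0]*Y-x[1]*Z,d[2]);T.append(c[0]+o);F.append(c[3]);N.append(c[4]);s.append(sg)
  T,F,N,s=map(np.array,(T,F,N,s));t=np.radians(T);o=np.ones(len(t))
  for nm,A in(("plain",np.c_[np.sin(t),np.cos(t),-s]),("bias",np.c_[np.sin(t),np.cos(t),-s,o]),("sN",np.c_[np.sin(t),np.cos(t),-s,-s*np.abs(N)]),("N",np.c_[np.sin(t),np.cos(t),-s,N]),("both",np.c_[np.sin(t),np.cos(t),-s,-s*np.abs(N),N])):
    x=np.linalg.lstsq(A,F,rcond=None)[0];r=F-A@x
    print(nm,"w0 %.1f"%np.degrees(np.arctan2(x[1],x[0])),"amp %.3f"%(np.hypot(*x[:2])*.105),x[2:].round(3),"rms %.2f"%r.std())
  if show:print(np.c_[T,s,F,N,r].round(2))
run(None,True)
E
python3 fit2.py
```

```text
[0.0013 0.003 ]
[0.0018 0.0068]
[0.0005 0.0015]
[0.0016 0.    ]
[-0.0009  0.0037]
plain w0 -68.7 amp 0.317 [5.647] rms 0.52
bias w0 -67.5 amp 0.311 [5.685 0.151] rms 0.52
sN w0 -73.3 amp 0.324 [5.12  0.058] rms 0.47
N w0 -68.4 amp 0.308 [5.708 0.012] rms 0.52
both w0 -74.0 amp 0.310 [5.133 0.069 0.022] rms 0.45
[[ 1.8540e+01  1.0000e+00 -7.4600e+00 -1.5600e+00  2.4000e-01]
 [ 3.8580e+01  1.0000e+00 -6.7400e+00  2.7800e+00  2.4000e-01]
 [ 5.8830e+01  1.0000e+00 -6.2400e+00  7.3400e+00  1.0000e-02]
 [ 7.9330e+01  1.0000e+00 -5.3000e+00  8.2100e+00 -6.0000e-02]
 [ 9.9800e+01  1.0000e+00 -5.0600e+00  8.7300e+00 -8.0000e-01]
 [ 1.1822e+02  1.0000e+00 -3.0900e+00  2.1600e+00  8.0000e-02]
 [ 1.3827e+02  1.0000e+00 -2.0400e+00  5.1800e+00  6.7000e-01]
 [ 1.5854e+02  1.0000e+00 -2.6300e+00  1.2040e+01  1.3000e-01]
 [ 1.7907e+02  1.0000e+00 -2.6900e+00  1.8690e+01  4.7000e-01]
 [ 1.9982e+02  1.0000e+00 -3.8600e+00  2.0640e+01 -1.6000e-01]
 [ 2.2048e+02  1.0000e+00 -4.5200e+00  1.3980e+01 -3.6000e-01]
 [ 2.3871e+02  1.0000e+00 -4.3200e+00  3.9600e+00  2.3000e-01]
 [ 2.5866e+02  1.0000e+00 -6.13
[... 340 characters left out ...]
0e-01]
 [ 2.9807e+02 -1.0000e+00  3.4600e+00 -6.1100e+00  1.0000e-01]
 [ 2.7836e+02 -1.0000e+00  3.7500e+00 -6.5600e+00 -4.7000e-01]
 [ 2.5862e+02 -1.0000e+00  4.8900e+00 -6.4400e+00 -3.1000e-01]
 [ 2.3878e+02 -1.0000e+00  6.6300e+00 -4.8800e+00  5.0000e-01]
 [ 2.1895e+02 -1.0000e+00  7.2400e+00 -3.0100e+00  2.7000e-01]
 [ 2.0054e+02 -1.0000e+00  7.8800e+00  2.2500e+00  1.7000e-01]
 [ 1.8058e+02 -1.0000e+00  7.7700e+00  4.8500e+00 -6.3000e-01]
 [ 1.6035e+02 -1.0000e+00  1.0100e+01  1.0990e+01  1.0300e+00]
 [ 1.3975e+02 -1.0000e+00  8.7900e+00  1.3110e+01 -2.2000e-01]
 [ 1.1899e+02 -1.0000e+00  7.5400e+00  1.3400e+01 -8.9000e-01]
 [ 9.8460e+01 -1.0000e+00  8.1000e+00  1.4410e+01  4.5000e-01]]
```

Call:
{"fn": "arm_command", "kwargs": {"increments": [0,0,0,0,-0.1,0,0,0,0,-0.1,0,0,0,0,-0.1]}}

```text
time: 25.48
eef_pos: [0.5638, -0.01, 0.1987]
tcp_rot: [1.9, 2.501, 0.0]
force: [0.1, -0.1, -0.2]
opening: 0.446
grip_force: 0.0
```

```bash
python3 -c "
from h import *
s=read_state();print(s['eef_pos'],s['force'],s['opening'])
W=optics.read_camera('wrist');im=W['pixels']
print(project(W,s['eef_pos']+np.array([0,0,.019])))
cv2.imwrite('pics/w6.png',im[150:400,120:520])
table(-61,59,60,6)"
```

```text
[ 0.56380376 -0.0100183   0.19868274] [ 0.11455345 -0.09663999 -0.22213227] 0.4464894086891862
[322.94946221 263.89861286]
-61 [-0.0016, 0.0056, 0.0093, 0, -1, -0.0034, 0.0121, 0.018, 0, -1, -0.0054, 0.0195, 0.0259, 0, -1, -0.0077, 0.0276, 0.033, 0, -1, -0.0101, 0.0364, 0.0391, 0, -1, -0.0127, 0.0457, 0.0443, 0, -1, -0.0154, 0.0556, 0.0484, 0, -1, -0.0182, 0.0657, 0.0514, 0, -1, -0.0211, 0.0762, 0.0533, 0, -1, -0.0241, 0.0867, 0.0541, 0, -1]
-1 [-0.0029, 0.0106, -0.0004, 0, -1, -0.0058, 0.0211, -0.0019, 0, -1, -0.0087, 0.0313, -0.0046, 0, -1, -0.0115, 0.0413, -0.0083, 0, -1, -0.0141, 0.0508, -0.0131, 0, -1, -0.0166, 0.0598, -0.019, 0, -1, -0.0189, 0.0681, -0.0257, 0, -1, -0.021, 0.0758, -0.0334, 0, -1, -0.0229, 0.0826, -0.0418, 0, -1, -0.0245, 0.0885, -0.0509, 0, -1]
```

View pics/w6.png

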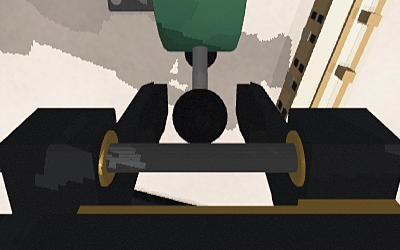

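Ball at (320,266), grasp point (323,264): centred to about 1.5 mm. I'll nudge, close and sweep forward.

Call:
{"fn": "arm_command", "kwargs": {"increments": [-0.0013,-0.0003,0,0,-0.1,-0.0013,-0.0003,0,0,-1,-0.0013,-0.0003,0,0,-1,-0.0013,-0.0003,0,0,-1]}}

```text
time: 26.02
eef_pos: [0.5628, -0.0104, 0.1987]
tcp_rot: [1.9, 2.501, 0.001]
force: [3.6, 1.6, -0.8]
opening: 0.288
grip_force: 29.5
```

Call:
{"fn": "arm_command", "kwargs": {"increments": [-0.0016,0.0056,0.0093,0,-1,-0.0034,0.0121,0.018,0,-1,-0.0054,0.0195,0.0259,0,-1,-0.0077,0.0276,0.033,0,-1,-0.0101,0.0364,0.0391,0,-1,-0.0127,0.0457,0.0443,0,-1,-0.0154,0.0556,0.0484,0,-1,-0.0182,0.0657,0.0514,0,-1,-0.0211,0.0762,0.0533,0,-1,-0.0241,0.0867,0.0541,0,-1]}}

```text
time: 27.28
eef_pos: [0.5384, 0.0763, 0.2497]
tcp_rot: [-1.9, -2.499, 0.003]
force: [11.9, -0.3, -24.2]
opening: 0.289
grip_force: 31.9
```

Call:
{"fn": "arm_command", "kwargs": {"increments": [-0.0029,0.0106,-0.0004,0,-1,-0.0058,0.0211,-0.0019,0,-1,-0.0087,0.0313,-0.0046,0,-1,-0.0115,0.0413,-0.0083,0,-1,-0.0141,0.0508,-0.0131,0,-1,-0.0166,0.0598,-0.019,0,-1,-0.0189,0.0681,-0.0257,0,-1,-0.021,0.0758,-0.0334,0,-1,-0.0229,0.0826,-0.0418,0,-1,-0.0245,0.0885,-0.0509,0,-1]}}

```text
time: 28.52
eef_pos: [0.5145, 0.1625, 0.2011]
tcp_rot: [1.9, 2.497, -0.006]
force: [5.4, -13.0, -3.2]
opening: 0.289
grip_force: 30.1
```

Call:
{"fn": "arm_command", "kwargs": {"increments": [0,0,0,0,0.2,0,0,0,0,0.2,0,0,0.05,0,0.2,0,0,0.11,0,0.2,0.0162,-0.0584,0.13,0,0.2,0.0324,-0.1168,0.13,0,0.2,0.0486,-0.1753,0.11,0,0.2,0.0486,-0.1753,0.05,0,0.2,0.0486,-0.1753,-0.0032,0,0.2,0.0486,-0.1753,-0.0032,0,0.2]}}

```text
time: 29.78
eef_pos: [0.5609, -0.0105, 0.1961]
tcp_rot: [-1.897, -2.496, 0.005]
force: [0.4, -0.1, 0.0]
opening: 0.598
grip_force: 0.0
```

```bash
python3 -c "
from h import *
s=read_state();print(s['eef_pos'],s['force'],s['opening'])
W=optics.read_camera('wrist');im=W['pixels']
print(project(W,s['eef_pos']+np.array([0,0,.019])))
cv2.imwrite('pics/w7.png',im[150:400,120:520])
table(-61,9,10,5);table(9,-61,10,5)"
```

```text
[ 0.5609108  -0.01046258  0.19613333] [ 0.41773553 -0.11617584  0.01799177] 0.5979155974698694
[322.68070418 263.77221594]
-61 [-0.0013, 0.0046, 0.0078, 0, -1, -0.0027, 0.0099, 0.0152, 0, -1]
-51 [-0.0016, 0.0058, 0.0069, 0, -1, -0.0034, 0.0123, 0.0132, 0, -1]
-41 [-0.0019, 0.0069, 0.0057, 0, -1, -0.004, 0.0143, 0.0108, 0, -1]
-31 [-0.0022, 0.0078, 0.0044, 0, -1, -0.0044, 0.0159, 0.008, 0, -1]
-21 [-0.0023, 0.0084, 0.0029, 0, -1, -0.0047, 0.017, 0.005, 0, -1]
-11 [-0.0024, 0.0087, 0.0014, 0, -1, -0.0049, 0.0175, 0.0019, 0, -1]
-1 [-0.0024, 0.0088, -0.0002, 0, -1, -0.0049, 0.0176, -0.0013, 0, -1]
9 [0.0024, -0.0088, 0.001, 0, -1, 0.0049, -0.0176, 0.0013, 0, -1]
-1 [0.0024, -0.0088, -0.0006, 0, -1, 0.0049, -0.0175, -0.0019, 0, -1]
-11 [0.0024, -0.0086, -0.0021, 0, -1, 0.0047, -0.017, -0.005, 0, -1]
-21 [0.0022, -0.0081, -0.0037, 0, -1, 0.0044, -0.0159, -0.008, 0, -1]
-31 [0.002, -0.0074, -0.0051, 0, -1, 0.004, -0.0143, -0.0108, 0, -1]
-41 [0.0018, -0.0064, -0.0063, 0, -1, 0.0034, -0.0123, -0.0132, 0, -1]
-51 [0.0015, -0.0053, -0.0074, 0, -1, 0.0027, -0.0099, -0.0152, 0, -1]
```

View pics/w7.png

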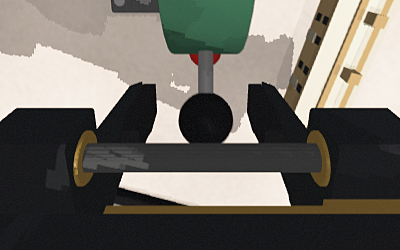

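Call:
{"fn": "arm_command", "kwargs": {"increments": [0.0016,0.0004,0.0015,0,-0.1,0.0016,0.0004,0.0015,0,-0.1,0.0016,0.0004,0.0015,0,-1,0.0016,0.0004,0.0015,0,-1,0.0016,0.0004,0.0015,0,-1]}}

```text
time: 30.45
eef_pos: [0.563, -0.0107, 0.2007]
tcp_rot: [-1.9, -2.5, 0.003]
force: [-6.8, -3.1, 4.9]
opening: 0.295
grip_force: 30.0
```

```bash
python3 -c "
from h import *
table(-60,10,10,5);table(10,-60,10,5)"
```

```text
-60 [-0.0013, 0.0047, 0.0077, 0, -1, -0.0028, 0.0101, 0.015, 0, -1]
-50 [-0.0017, 0.006, 0.0068, 0, -1, -0.0035, 0.0125, 0.0129, 0, -1]
-40 [-0.0019, 0.007, 0.0056, 0, -1, -0.004, 0.0144, 0.0105, 0, -1]
-30 [-0.0022, 0.0078, 0.0042, 0, -1, -0.0044, 0.016, 0.0077, 0, -1]
-20 [-0.0023, 0.0084, 0.0028, 0, -1, -0.0047, 0.017, 0.0047, 0, -1]
-10 [-0.0024, 0.0088, 0.0012, 0, -1, -0.0049, 0.0176, 0.0016, 0, -1]
0 [-0.0024, 0.0088, -0.0004, 0, -1, -0.0049, 0.0176, -0.0016, 0, -1]
10 [0.0024, -0.0088, 0.0012, 0, -1, 0.0049, -0.0176, 0.0016, 0, -1]
0 [0.0024, -0.0088, -0.0004, 0, -1, 0.0049, -0.0176, -0.0016, 0, -1]
-10 [0.0024, -0.0086, -0.002, 0, -1, 0.0047, -0.017, -0.0047, 0, -1]
-20 [0.0023, -0.0082, -0.0035, 0, -1, 0.0044, -0.016, -0.0077, 0, -1]
-30 [0.0021, -0.0074, -0.0049, 0, -1, 0.004, -0.0144, -0.0105, 0, -1]
-40 [0.0018, -0.0065, -0.0062, 0, -1, 0.0035, -0.0125, -0.0129, 0, -1]
-50 [0.0015, -0.0054, -0.0073, 0, -1, 0.0028, -0.0101, -0.015, 0, -1]
```

Call:
{"fn": "arm_command", "kwargs": {"increments": [-0.0013,0.0047,0.0077,0,-1,-0.0028,0.0101,0.015,0,-1]}}

```text
time: 30.7
eef_pos: [0.5603, -0.0014, 0.2151]
tcp_rot: [-1.902, -2.5, 0.006]
force: [-4.2, -5.7, -2.4]
opening: 0.297
grip_force: 30.0
```

Call:
{"fn": "arm_command", "kwargs": {"increments": [-0.0017,0.006,0.0068,0,-1,-0.0035,0.0125,0.0129,0,-1]}}

```text
time: 30.95
eef_pos: [0.5569, 0.0111, 0.2281]
tcp_rot: [-1.902, -2.5, 0.006]
force: [-4.2, -6.8, -1.1]
opening: 0.298
grip_force: 30.0
```

Call:
{"fn": "arm_command", "kwargs": {"increments": [-0.0019,0.007,0.0056,0,-1,-0.004,0.0144,0.0105,0,-1]}}

```text
time: 31.2
eef_pos: [0.5529, 0.0254, 0.2387]
tcp_rot: [1.902, 2.5, -0.006]
force: [-4.2, -8.5, 0.6]
opening: 0.299
grip_force: 30.1
```

Call:
{"fn": "arm_command", "kwargs": {"increments": [-0.0022,0.0078,0.0042,0,-1,-0.0044,0.016,0.0077,0,-1]}}

```text
time: 31.45
eef_pos: [0.5485, 0.0412, 0.2467]
tcp_rot: [1.902, 2.499, -0.007]
force: [-6.1, -9.6, 2.4]
opening: 0.298
grip_force: 30.1
```

Call:
{"fn": "arm_command", "kwargs": {"increments": [-0.0023,0.0084,0.0028,0,-1,-0.0047,0.017,0.0047,0,-1]}}

```text
time: 31.7
eef_pos: [0.5438, 0.0581, 0.2518]
tcp_rot: [1.902, 2.499, -0.007]
force: [-7.1, -9.2, 4.5]
opening: 0.294
grip_force: 30.1
```

Call:
{"fn": "arm_command", "kwargs": {"increments": [-0.0024,0.0088,0.0012,0,-1,-0.0049,0.0176,0.0016,0,-1]}}

```text
time: 31.95
eef_pos: [0.5389, 0.0757, 0.2538]
tcp_rot: [1.901, 2.498, -0.006]
force: [-7.2, -9.8, 7.5]
opening: 0.296
grip_force: 30.1
```

Call:
{"fn": "arm_command", "kwargs": {"increments": [-0.0024,0.0088,-0.0004,0,-1,-0.0049,0.0176,-0.0016,0,-1]}}

```text
time: 32.2
eef_pos: [0.534, 0.0935, 0.2526]
tcp_rot: [1.901, 2.498, -0.005]
force: [-8.4, -9.6, 10.8]
opening: 0.298
grip_force: 30.1
```

Call:
{"fn": "arm_command", "kwargs": {"increments": [0.0024,-0.0088,0.0012,0,-1,0.0049,-0.0176,0.0016,0,-1]}}

```text
time: 32.45
eef_pos: [0.5383, 0.0776, 0.2534]
tcp_rot: [-1.899, -2.5, 0.002]
force: [-8.9, 1.6, 4.3]
opening: 0.296
grip_force: 30.1
```

Call:
{"fn": "arm_command", "kwargs": {"increments": [0.0024,-0.0088,-0.0004,0,-1,0.0049,-0.0176,-0.0016,0,-1]}}

```text
time: 32.7
eef_pos: [0.5432, 0.0601, 0.2511]
tcp_rot: [-1.898, -2.499, 0.002]
force: [-6.6, 2.8, 0.2]
opening: 0.293
grip_force: 30.0
```

Call:
{"fn": "arm_command", "kwargs": {"increments": [0.0024,-0.0086,-0.002,0,-1,0.0047,-0.017,-0.0047,0,-1]}}

```text
time: 32.95
eef_pos: [0.5478, 0.0434, 0.2458]
tcp_rot: [-1.897, -2.498, 0.001]
force: [-7.8, 5.7, -1.4]
opening: 0.297
grip_force: 30.0
```

Call:
{"fn": "arm_command", "kwargs": {"increments": [0.0023,-0.0082,-0.0035,0,-1,0.0044,-0.016,-0.0077,0,-1]}}

```text
time: 33.2
eef_pos: [0.5521, 0.0278, 0.2378]
tcp_rot: [-1.897, -2.498, 0.001]
force: [-6.2, 7.9, -2.1]
opening: 0.293
grip_force: 30.0
```

Call:
{"fn": "arm_command", "kwargs": {"increments": [0.0021,-0.0074,-0.0049,0,-1,0.004,-0.0144,-0.0105,0,-1]}}

```text
time: 33.45
eef_pos: [0.5561, 0.0137, 0.2273]
tcp_rot: [-1.896, -2.498, 0.0]
force: [-7.8, 8.3, -1.2]
opening: 0.297
grip_force: 30.0
```

Call:
{"fn": "arm_command", "kwargs": {"increments": [0.0018,-0.0065,-0.0062,0,-1,0.0035,-0.0125,-0.0129,0,-1]}}

```text
time: 33.7
eef_pos: [0.5596, 0.0013, 0.2145]
tcp_rot: [-1.896, -2.497, 0.0]
force: [-7.2, 8.2, 0.4]
opening: 0.294
grip_force: 30.0
```

Call:
{"fn": "arm_command", "kwargs": {"increments": [0.0015,-0.0054,-0.0073,0,-1,0.0028,-0.0101,-0.015,0,-1]}}

```text
time: 33.95
eef_pos: [0.5624, -0.0088, 0.1997]
tcp_rot: [-1.897, -2.498, -0.0]
force: [-7.7, 7.9, 3.2]
opening: 0.292
grip_force: 30.0
```

```bash
cat >> data.py <<'E'
A1=[(0,[0.5569,0.0111,0.2281],[-4.2,-6.8,-1.1]),(0,[0.5529,0.0254,0.2387],[-4.2,-8.5,0.6]),(0,[0.5485,0.0412,0.2467],[-6.1,-9.6,2.4]),(0,[0.5438,0.0581,0.2518],[-7.1,-9.2,4.5]),(0,[0.5389,0.0757,0.2538],[-7.2,-9.8,7.5]),(0,[0.534,0.0935,0.2526],[-8.4,-9.6,10.8])]
A2=[(0,[0.5432,0.0601,0.2511],[-6.6,2.8,0.2]),(0,[0.5478,0.0434,0.2458],[-7.8,5.7,-1.4]),(0,[0.5521,0.0278,0.2378],[-6.2,7.9,-2.1]),(0,[0.5561,0.0137,0.2273],[-7.8,8.3,-1.2]),(0,[0.5596,0.0013,0.2145],[-7.2,8.2,0.4]),(0,[0.5624,-0.0088,0.1997],[-7.7,7.9,3.2])]
E=[(A1,279.3,1),(A2,279.3,-1)]
E
python3 fit2.py | sed -n '6,12p;41,60p'
```

```text
[0.0009 0.0028]
[0.0027 0.0017]
plain w0 -70.8 amp 0.322 [5.73] rms 0.56
bias w0 -68.5 amp 0.315 [5.771 0.184] rms 0.56
sN w0 -72.7 amp 0.324 [5.379 0.045] rms 0.53
N w0 -70.8 amp 0.320 [5.747e+00 3.000e-03] rms 0.57
both w0 -72.9 amp 0.318 [5.401 0.049 0.011] rms 0.54
 [ 9.8460e+01 -1.0000e+00  8.1000e+00  1.4410e+01  5.2000e-01]
 [ 2.3825e+02  1.0000e+00 -4.8200e+00  2.7400e+00 -8.0000e-02]
 [ 2.4822e+02  1.0000e+00 -5.7400e+00  4.1600e+00 -4.3000e-01]
 [ 2.5819e+02  1.0000e+00 -6.2500e+00  4.9800e+00 -3.7000e-01]
 [ 2.6818e+02  1.0000e+00 -5.9700e+00  5.7600e+00  4.5000e-01]
 [ 2.7823e+02  1.0000e+00 -7.3800e+00  7.6400e+00 -3.9000e-01]
 [ 2.8833e+02  1.0000e+00 -8.6100e+00  9.5700e+00 -1.0900e+00]
 [ 2.6835e+02 -1.0000e+00  4.4200e+00 -6.5000e-01 -2.0000e-01]
 [ 2.5847e+02 -1.0000e+00  6.5800e+00 -4.0000e+00  1.3300e+00]
 [ 2.4859e+02 -1.0000e+00  6.9000e+00 -6.5400e+00  1.0200e+00]
 [ 2.3872e+02 -1.0000e+00  6.8800e+00 -7.4700e+00  4.5000e-01]
 [ 2.2879e+02 -1.0000e+00  6.5600e+00 -7.3300e+00 -3.6000e-01]
 [ 2.1890e+02 -1.0000e+00  7.5600e+00 -6.8300e+00  2.0000e-01]]
```

```bash
python3 -c "
from h import *
print([ (a,(grasp(a)-grasp(-60)).round(4).tolist()) for a in (-56,-52,-48,-44,-40,-36,-32,-27.7)])"
```

```text
[(-56, [-0.001, 0.0037, 0.0062]), (-52, [-0.0022, 0.0079, 0.0121]), (-48, [-0.0034, 0.0124, 0.0178]), (-44, [-0.0048, 0.0173, 0.023]), (-40, [-0.0063, 0.0226, 0.0279]), (-36, [-0.0078, 0.0282, 0.0324]), (-32, [-0.0094, 0.034, 0.0365]), (-27.7, [-0.0113, 0.0406, 0.0405])]
```

Call:
{"fn": "arm_command", "kwargs": {"increments": [-0.001,0.0037,0.0062,0,-1,-0.0022,0.0079,0.0121,0,-1,-0.0034,0.0124,0.0178,0,-1,-0.0048,0.0173,0.023,0,-1,-0.0063,0.0226,0.0279,0,-1,-0.0078,0.0282,0.0324,0,-1,-0.0094,0.034,0.0365,0,-1,-0.0113,0.0406,0.0405,0,-1,-0.0113,0.0406,0.0405,0,-1,-0.0113,0.0406,0.0405,0,-1]}}

```text
time: 35.2
eef_pos: [0.5513, 0.0309, 0.2403]
tcp_rot: [-1.898, -2.499, 0.003]
force: [-7.1, 2.2, -4.4]
opening: 0.289
grip_force: 30.1
```

```bash
python3 -c "
from h import *
s=read_state();c=chk(s['eef_pos']-.0018*Y-.0022*Z,s['force']);print(c,'T',c[0]+279.3,'w',c[0]+279.3-71.3,s['qvel'].round(3) if hasattr(s['qvel'],'round') else s['qvel'],s['grip_force'],s['opening'])
S=optics.read_camera('side');T=optics.read_camera('top')
a=cv2.resize(S['pixels'][130:290,250:420],None,fx=2.3,fy=2.3);b=cv2.resize(T['pixels'][140:300,230:400],None,fx=2.3,fy=2.3);cv2.imwrite('pics/p8.png',np.hstack([a,b]))
for k in range(6):
  ph=c[0]+60*k;P=grasp(ph)+[0,0,.019];print(round(ph),((project(S,P)-[250,130])*2.3).round(),((project(T,P)-[230,140])*2.3+[391,0]).round())"
```

```text
(np.float64(-28.184828300526327), np.float64(0.10447642460309378), np.float64(0.0016610307895001516), np.float64(1.5191562134458225), np.float64(-5.759126667927679), np.float64(-6.231833640886883)) T 251.11517169947368 w 179.8151716994737 [ 0.002  0.001  0.     0.001  0.001 -0.   ] 30.074126422405243 0.2893498239262056
-28 [185. 120.] [583. 129.]
32 [200. 193.] [499. 152.]
92 [204. 287.] [470. 176.]
152 [192. 295.] [518. 177.]
212 [178. 224.] [592. 157.]
272 [175. 142.] [628. 133.]
```

View pics/p8.png

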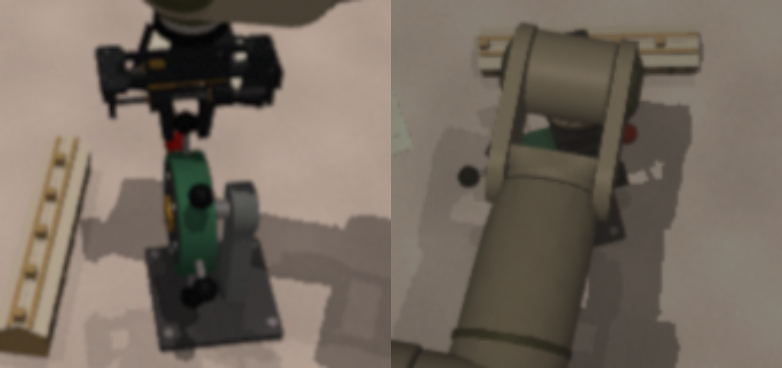

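The red ball is at (629,133) in the top view, predicted (628,133), so the turn count holds. The gripped ball is at (185,120) in the side view, and everything is at rest.

```bash
python3 -c "
from h import *
print(env.hand_in())"
```

```text
the job is handed in; nothing more can be done
None
```

I turned the wheel until its heavy side, as felt through the ball handles, pointed straight down (about 180°, give or take 2–3°), and handed the job in at about 35 s with the arm still gripping the wheel at rest. I never touched the card houses, hut or notebook; the hand-in returned no verdict.

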